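# Set and lock the depth gauge in the bored block

### The job

Two like depth gauges stand on the bench. On the one whose probe stands over the square block with the round bore, lower the probe by its knob until its tip rests on the bottom of the bore, and then lock it there by swinging that gauge's locking lever fully to the back. Leave the other gauge, over the plain disc, as it is.

Things in the scene. Friction and masses are not known exactly. Their poses are not given: they have to be found in the camera images.
- gauge: The gauge to use, over the bored block: a grey stand fixed to the bench, turned up to 0.5 rad. Origin on the bench; x points to its back, y to its left, z up. Foot 140 x 100 x 22 mm, column at the back, head 97 to 134 mm above the bench. Its upright 10 mm spindle stands at x = -45 mm, y = 0; its lever's upright axis at x = 0, y = -34 mm.
- spindle_knob (a point): Centre of the knurled dark steel knob (upright cylinder, 24 mm across, 22 mm high) on top of that gauge's spindle. It moves straight up and down with the probe and stays 20 mm or more clear above the head; nothing else stands as high near it. Grasp it from above.
- probe_tip (a point): Foot of the same spindle: the probe's tapered tip (8 mm thick, 4 mm across at the end), 127 mm below the knob's centre, straight under it.
- spindle (a joint): How far the probe has been lowered, in m: 0 = fully up, grows downwards, stop at 0.060. It slides stiffly (about 2 N to push down, 6 N to lift) and stays where it is left. It starts 0 to 0.010 down.
- bore_bottom (a point): Centre of the flat bottom of the round bore (28 mm wide, 18 mm deep, open upwards) in the steel block, 54 x 54 x 30 mm, under the probe tip. The block is fixed on a round table raised to a height that differs each time, so the bottom lies 43 to 53 mm above the bench, 20 to 41 mm under the tip at the start.
- lever_post (a point): Upright black post (13 mm across) at the end of that gauge's locking lever, on the right (-y) side of its head; it goes round the lever's axis at radius 75 mm, level. The point lies on the post's centre line, 13 mm under its top, 15 mm above the arm that carries it, 153 mm above the bench. Pinch the post from above, or push it.
- lever (a joint): Angle of that lever, rad: 0 = free (arm points to the gauge's right and 0.5 rad to the front), grows counterclockwise seen from above, as the post goes to the back, to the stop at 1.0 = locked (right and 0.5 rad to the back). About 2 N at the post turns it; it stays where it is left. It starts at 0 to 0.15.
- other_knob (a point): Centre of the knob of the other, like gauge, which stands over a plain disc without a bore: a bystander, not to be touched.

How it is judged:
By the outcome, as a careful person would: the job done as asked, in the order asked, and still so for the second after the job is handed in, with the robot touching nothing.
It also fails if it takes over 42 s, if anything falls off the work surface, if the arm or the gripper's body presses on something with over 40 N, if the wrist force passes 120 N, or if a joint passes its speed limit or range.

### The arm

A 7-joint arm with a two-finger parallel gripper is mounted at the origin on a cart in front of the work surface, level with it; the furniture and walls round the work are solid. World frame = base frame: x ahead of the robot, y to its left, z up, the work surface at z = 0. Lengths are in m, angles in degrees, forces in N, time in s.
With the tool pointing down it reaches from about 0.4 to 0.85 m from the base axis. Payload 10.4 kg.
Tool frame: the origin (TCP) lies at the centre of the arm's flange, where the gripper is bolted on; the fingertips stand 173 mm ahead of it and the grasp point (between the pads) lies 155 mm ahead of it (tip_extent is the distance from the TCP to the fingertips, in m); z points along the fingers, x is the direction in which the jaws open and shut, and the axes are right-handed (so a half turn about z gives the same grasp; the last joint's range is limited). The gripper opens to 85 mm and grips with 20 to 120 N. Pads are 22 mm wide; open, the fingers measure 114 mm over their backs; the gripper's body (76 mm by 85 mm) begins 54 mm behind the grasp point. The pads swing forward as they close: fully open they stand 13 mm farther back than shut.
Start: joints at [66.142, 19.034, -3.707, 83.658, 1.238, 77.344, -5.071], TCP at [0.24, -0.577, 0.405] pointing down, gripper open.
Joint ranges: [-148.97, 148.97], [-28.65, 121.19], [-84.17, 76.75], [9.2, 138.47], [-72.65, 252.65], [3.7, 117.97], [-149.18, 149.18]. Speed limits (degrees/s): [127.2, 127.2, 159.86, 159.86, 180, 180, 180].

### API

Orientations are given as [roll, pitch, yaw] about the fixed x, y, z axes, in that order (R = Rz(yaw) Ry(pitch) Rx(roll)).
In Python, from station import * gives the robot as it stands. Calls block until the motion is done:
- move_ptp(position, orientation): joint-space move of the TCP to a pose.
- movel(position, max_speed=0.15, rotation=None, force_limit=None): straight line of the TCP; rotation=None keeps the orientation; max_speed is the mean speed in m/s. With force_limit (N) it stops when the force on the tool has changed by that much, and returns True; else False.
- goto_joints(angles): joint-space move.
- let_go() and close(f_grip=None): open the fingers fully, or close them until they stop; f_grip is the grip in N (None keeps the last).
- hold(seconds).
- ik(position, orientation): joint angles nearest the present ones, or None.
- state(): the state.
- grab_frame(name): name is "scene" or "top" or "wrist"; returns the picture (400x640x3 uint8, red, green, blue); there is no depth.
- camera_params(name): a dict with "K" (3x3 intrinsics, pixels), "extrinsics" (4x4, takes a point from world to camera coordinates); the wrist camera has in their place "T_tool_cam" (4x4, takes a point from camera to tool coordinates, whose origin is the TCP and whose axes are the tool frame's). Camera axes: x right, y down, z forward; pixel columns grow to the right and rows downward; lengths in m; the calibration is good to about 2 mm. A picture is of the moment at which its call begins: read the wrist's pose just before it. camera_params takes no time and is no camera call.
A pose or a line that the arm cannot do raises PlanningError and nothing moves.
- hand_in(): hands the job in, once; it reports no verdict.
The state is a dict: "time": time; "q": joint angles; "qvel": joint speeds; "joint_efforts": joint torques, N m; "ee_pos": TCP position; "orientation": TCP orientation; "contact_force": force on the tool from outside, world axes, zero at the start; "ft_torque": the same for the moment, N m; "opening": finger opening in m.
Only numpy, scipy, OpenCV 4.12 (cv2) and the standard library are available. Lean on these libraries where they do the work, as an engineer would, in place of code of your own. Each camera call takes 0.05 s, during which the arm holds its last target. There are 200 camera calls.

## Working session

There is one attempt and no reset: what is moved stays moved. The work goes in short steps, each a Python script; the robot and the scene stay as the last script left them, time stands still between calls to the robot, and variables do not carry over. Pictures are saved under pics/ and viewed, on a budget of 10 in all, crops included, one or two more only if the job needs it, and the job is handed in when it is done.

```bash
ls; mkdir -p pics; python3 - <<'E'
from station import *
import cv2, numpy as np
for n in ("scene","top"):
    im=grab_frame(n); cv2.imwrite(f"pics/{n}0.png",im[:,:,::-1])
    p=camera_params(n); print(n,p["K"],np.round(p["extrinsics"],4).tolist())
print(camera_params("wrist")); s=state(); print(s["time"],s["orientation"],s["ee_pos"])
E
```

```text
pics
scene [[513.7014122    0.         312.99343963]
 [  0.         513.7014122  204.54302168]
 [  0.           0.           1.        ]] [[-0.6864, -0.7271, -0.0092, 0.3727], [-0.3504, 0.3419, -0.872, 0.2892], [0.6372, -0.5953, -0.4895, 0.9446], [0.0, 0.0, 0.0, 1.0]]
top [[391.53112236   0.         320.64746186]
 [  0.         391.53112236 200.59195254]
 [  0.           0.           1.        ]] [[0.0269, -0.9995, 0.0181, 0.0076], [-0.9968, -0.0281, -0.0746, 0.507], [0.075, -0.016, -0.9971, 0.955], [0.0, 0.0, 0.0, 1.0]]
{'K': array([[358.47571734,   0.        , 318.79128201],
       [  0.        , 358.47571734, 204.26934704],
       [  0.        ,   0.        ,   1.        ]]), 'T_tool_cam': array([[ 9.99999801e-01,  3.22105317e-04, -5.41757444e-04,
        -1.50441924e-03],
       [-1.32065636e-04,  9.47552324e-01,  3.19600650e-01,
        -8.28620014e-02],
       [ 6.16288594e-04, -3.19600515e-01,  9.47552179e-01,
         3.08270799e-02],
       [ 0.00000000e+00,  0.00000000e+00,  0.00000000e+00,
         1.00000000e+00]])}
0.1 [ 1.79998483e+02  7.04139539e-02 -6.74344040e+01] [ 0.23980088 -0.5770556   0.40401891]
```

View pics/scene0.png

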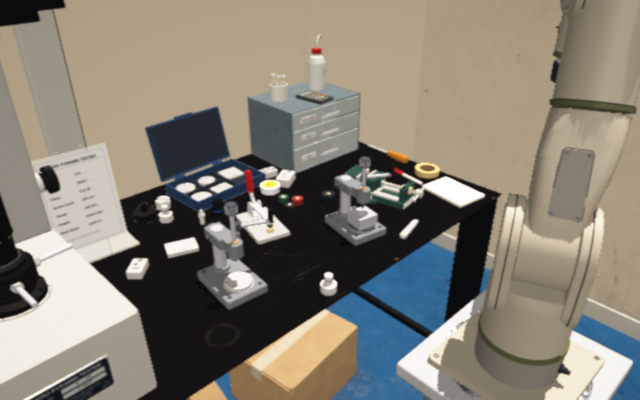

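View pics/top0.png

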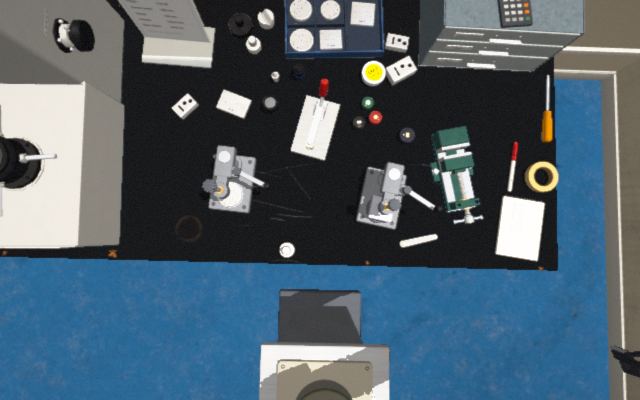

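```bash
python3 - <<'E'
import cv2, numpy as np
a=cv2.imread("pics/top0.png")[140:240,345:445]; b=cv2.imread("pics/scene0.png")[150:250,315:395]
f=lambda i,s:cv2.resize(i,None,fx=s,fy=s,interpolation=cv2.INTER_CUBIC)
a=f(a,4.4);b=f(b,4.4); cv2.imwrite("pics/crop0.png",np.hstack([a,b])); print(a.shape,b.shape)
E
```

```text
(440, 440, 3) (440, 352, 3)
```

View pics/crop0.png

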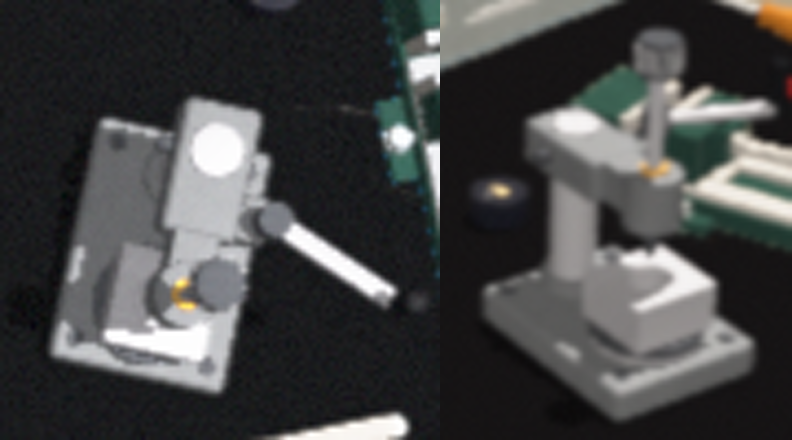

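```bash
cat > h.py <<'E'
import numpy as np, cv2
from station import *
from scipy.optimize import least_squares
def proj(n,P):
    c=camera_params(n); E=c["extrinsics"]; p=E[:3,:3]@np.asarray(P)+E[:3,3]; u=c["K"]@p; return u[:2]/u[2]
def ray(K,E,uv):  # origin, dir in world
    R=E[:3,:3]; d=R.T@np.linalg.inv(K)@np.array([*uv,1.]); return -R.T@E[:3,3], d
def atz(K,E,uv,z):
    o,d=ray(K,E,uv); return o+d*(z-o[2])/d[2]
def wristE(s):
    from scipy.spatial.transform import Rotation as Ro
    T=np.eye(4); T[:3,:3]=Ro.from_euler('xyz',s["orientation"],degrees=True).as_matrix(); T[:3,3]=s["ee_pos"]
    return np.linalg.inv(T@camera_params("wrist")["T_tool_cam"])
E
python3 - <<'E'
from h import *
t=lambda x,y:np.array([345+x/4.4,140+y/4.4]); s=lambda x,y:np.array([315+(x-440)/4.4,150+y/4.4])
def loc(p,L): c,w=np.cos(p[2]),np.sin(p[2]); return np.array([p[0]+c*L[0]-w*L[1],p[1]+w*L[0]+c*L[1],L[2]])
def res(p):
    a=-0.5+p[4]
    k=[-.045,0,p[3]]
    post=[0+.075*np.sin(a),-.034-.075*np.cos(a),.166]
    L=[("top",[k[0],0,p[3]+.011],t(217,284)),("scene",k,s(659,52)),("top",post,t(413,300)),
       ("top",[p[5]+.14,.05,.022],t(105,120)),("top",[p[5],.05,.022],t(52,355)),("top",[p[5],-.05,.022],t(222,390)),
       ]
    return np.concatenate([proj(n,loc(p,l))-v for n,l,v in L])
r=least_squares(res,[.5,-.2,-.2,.21,.05,-.09]); print(np.round(r.x,4),np.round(r.fun,1)); p=r.x
print("knob",loc(p,[-.045,0,p[3]]))
E
```

```text
[ 0.5334 -0.1324 -0.1888  0.203   0.1048 -0.0853] [ 0.8 -0.5  0.5  0.3  0.6  0.4 -1.3 -1.3 -0.8  0.   0.   0.8]
knob [ 0.48916192 -0.12393291  0.20303817]
```

```bash
python3 - <<'E'
from h import *
move_ptp([.489,-.124,.45],[180,0,-100.8])
s=state(); im=grab_frame("wrist"); np.save("w1.npy",wristE(s)); cv2.imwrite("pics/w1.png",im[:,:,::-1]); print(s["time"],s["ee_pos"],s["q"])
E
```

```text
1.9833 [ 0.48889317 -0.1249835   0.44987213] [ 35.18603883   4.16801985 -27.1986277   96.31498895   1.94082365
  79.99367033 -93.15775025]
```

View pics/w1.png

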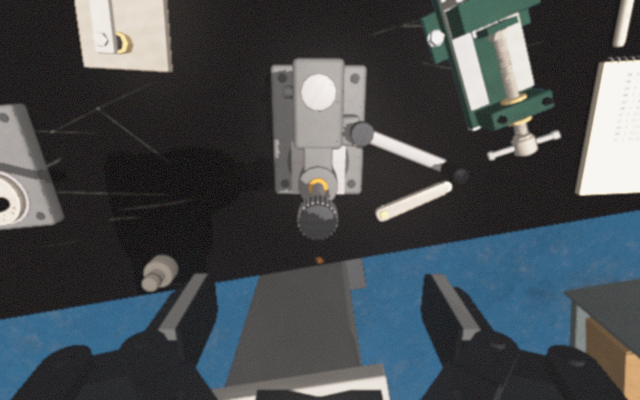

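The wrist view shows the gauge square to the image. The knob's top face is at about (318, 221) and the post top at about (461, 177).

```bash
python3 - <<'E'
from h import *
K=camera_params("wrist")["K"]; E=np.load("w1.npy")
k=atz(K,E,(318,221),.214); p=atz(K,E,(461,177),.166); print(k,p)
for uv in [(273,66),(366,66),(274,192),(365,192)]: print(atz(K,E,uv,.022))
y=-.1888; R=np.array([[np.cos(y),np.sin(y)],[-np.sin(y),np.cos(y)]])
L=R@(p-k)[:2]+[-.045,.034]; print(L,np.hypot(*L),np.arctan2(L[0],-L[1])+.5)
E
```

```text
[ 0.49108141 -0.1232281   0.214     ] [ 0.4867829 -0.2280515  0.166    ]
[ 0.59510303 -0.09539487  0.022     ]
[ 0.5769767  -0.18985889  0.022     ]
[ 0.46238066 -0.06544406  0.022     ]
[ 0.44257277 -0.16873001  0.022     ]
[-0.02954883 -0.06976745] 0.07576695137863436 0.09937243555658565
```

```bash
python3 - <<'E'
from h import *
let_go()
print(movel([.4905,-.1235,.385],.2)); print(movel([.4905,-.1235,.359],.08,force_limit=15))
f0=state()["contact_force"]; close(30); s=state(); print(s["time"],s["opening"],s["ee_pos"],f0,s["contact_force"])
z0=s["ee_pos"][2]
x,y,_=s["ee_pos"]
print(movel([x,y,z0-.045],.015,force_limit=12)); s=state(); print(s["time"],s["opening"],s["ee_pos"],s["ee_pos"][2]-z0,s["contact_force"])
im=grab_frame("scene"); cv2.imwrite("pics/s1.png",cv2.resize(im[130:250,300:420,::-1],None,fx=4,fy=4,interpolation=cv2.INTER_CUBIC))
E
```

```text
False
False
3.7917 0.022578119209379893 [ 0.49042114 -0.12411737  0.35916478] [ 0.06404341 -0.44329072 -0.03837685] [-1.40262579 -3.42473914  2.16460528]
False
6.9333 0.023082117479261748 [ 0.49043118 -0.12419437  0.31411836] -0.04504641936560988 [-0.78360414 -4.88113665  1.57549529]
```

View pics/s1.png

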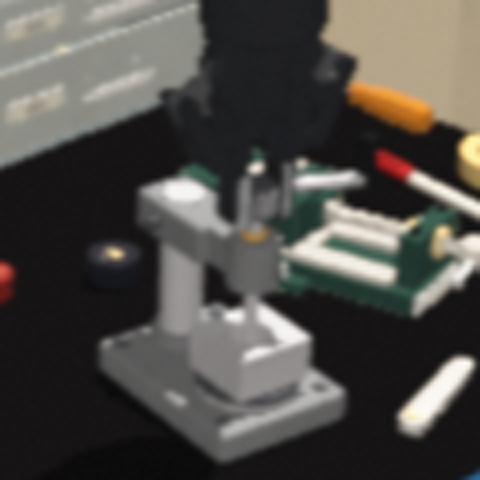

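The tool went the full 45 mm without a force stop, which is more than the largest possible gap. The pads may have slid on the knob, so I'll release, lift and measure the knob's height.

```bash
python3 - <<'E'
from h import *
let_go(); s=state(); print(s["contact_force"])
p=s["ee_pos"]; movel([p[0],p[1],.45],.2)
s=state(); im=grab_frame("wrist"); np.save("w2.npy",wristE(s)); print(s["time"],s["ee_pos"])
im2=grab_frame("scene"); f=lambda i:cv2.resize(i[:,:,::-1],None,fx=4,fy=4,interpolation=cv2.INTER_CUBIC)
cv2.imwrite("pics/c2.png",np.hstack([f(im[160:280,270:370]),f(im2[150:270,325:405])]))
E
```

```text
[0.18858381 0.73000324 0.33129345]
8.45 [ 0.49021864 -0.12407805  0.44879495]
```

View pics/c2.png

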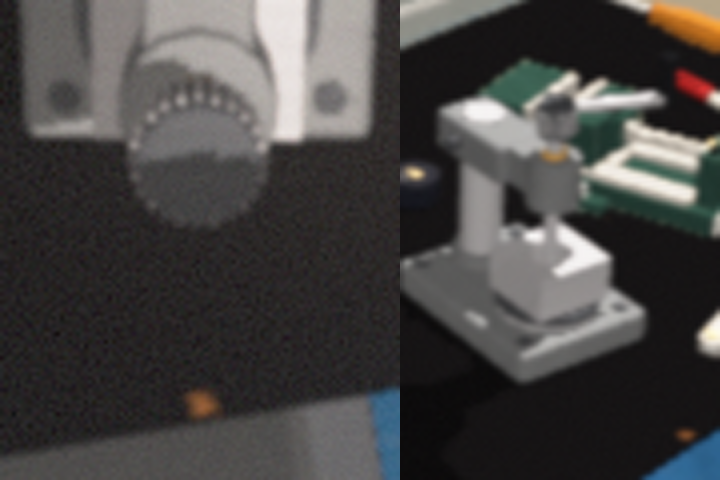

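```bash
python3 - <<'E'
from h import *
for z in (.155,.16,.165,.17,.175,.18): print(z,proj("scene",[.4905,-.124,z]),proj("scene",[.4905,-.124,z+.011]))
K=camera_params("wrist")["K"];E=np.load("w2.npy")
for z in (.155,.165,.175,.185,.214):
    p=E[:3,:3]@[.4905,-.124,z+.011]+E[:3,3]; u=K@p; print("w",z,u[:2]/u[2])
print(proj("scene",[.4905,-.124,.203]))
E
```

```text
0.155 [364.07064139 179.8729974 ] [364.24904597 175.82395826]
0.16 [364.15154425 178.03684019] [364.33064816 173.97192926]
0.165 [364.23276387 176.19349392] [364.41257122 172.11261769]
0.17 [364.31430211 174.34291629] [364.49481706 170.24598053]
0.175 [364.39616085 172.48506467] [364.57738758 168.37197439]
0.18 [364.47834198 170.61989609] [364.66028471 166.49055555]
w 0.155 [320.97468872 199.32128984]
w 0.165 [321.04761339 203.65183039]
w 0.175 [321.12615756 208.31607822]
w 0.185 [321.21099681 213.35415179]
w 0.214 [321.50053869 230.54823624]
[364.86058206 161.94464206]
```

The knob dropped about 40–48 mm by the two cameras, so it is near or on the bottom. I'll test it with a firmer grip higher on the knob and a short push.

```bash
python3 - <<'E'
from h import *
movel([.4905,-.124,.335],.2); print(movel([.4905,-.124,.325],.05,force_limit=15))
close(70); s=state(); print(s["time"],s["opening"],s["ee_pos"],s["contact_force"])
x,y,z=s["ee_pos"]
for i in range(7):
    z-=.002; b=movel([x,y,z],.015,force_limit=15); s=state(); print(b,s["opening"],s["ee_pos"][2],s["contact_force"])
    if b: break
E
```

```text
False
10.225 0.02149596431102466 [ 0.49048043 -0.12424442  0.32506614] [-0.7682312  -1.61763864  0.2217877 ]
False 0.02118279432664386 0.32285744121438714 [ 1.15842895 -1.9053929  -2.02462473]
False 0.02087366291154833 0.3208202440523056 [ 0.63018061 -1.39291117 -2.579038  ]
True 0.021075680590392918 0.3198599480169525 [-1.15142716 -0.00790588  5.38906896]
```

```bash
python3 - <<'E'
from h import *
s=state(); x,y,z=s["ee_pos"]
for i in range(2):
    b=movel([x,y,z-.003],.01,force_limit=15); s=state(); print(b,s["opening"],s["ee_pos"][2],s["contact_force"],s["time"])
let_go(); s=state(); print(s["contact_force"],s["ee_pos"])
p=s["ee_pos"]; movel([p[0],p[1],.45],.2)
s=state(); im=grab_frame("wrist"); np.save("w3.npy",wristE(s)); print(s["time"],s["ee_pos"])
im2=grab_frame("scene"); im0=cv2.imread("pics/scene0.png")[:,:,::-1]; f=lambda i:cv2.resize(i[:,:,::-1],None,fx=6,fy=6,interpolation=cv2.INTER_CUBIC)
cv2.imwrite("pics/c3.png",np.hstack([f(i[150:240,342:386]) for i in (im0,im2)]+[f(im[180:270,298:343])]))
E
```

```text
True 0.02086727026954932 0.3198734253921662 [-2.65152955 -0.02666342  6.10215347] 11.2083
True 0.021353019211380924 0.3198615659189598 [-1.93882821  0.90729456  6.41621116] 11.4167
[ 0.68318955  0.19253408 -0.10019289] [ 0.49035731 -0.12446748  0.31916462]
12.8583 [ 0.49011991 -0.12449841  0.44878551]
```

View pics/c3.png

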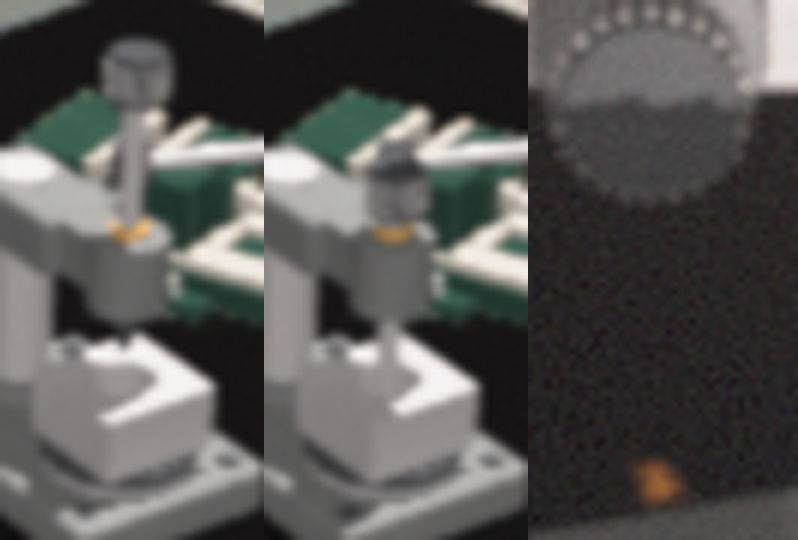

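```bash
python3 - <<'E'
from h import *
for z in (.04,.05,.06,.065,.07,.076,.08,.085,.134,.14,.155,.165,.2,.21): print(z,proj("scene",[.4905,-.124,z]))
im=cv2.imread("pics/scene0.png"); f=lambda i:cv2.resize(i,None,fx=8,fy=8,interpolation=cv2.INTER_CUBIC)
a=grab_frame("scene")[:,:,::-1]
cv2.imwrite("pics/c4.png",np.hstack([f(i[165:240,342:390]) for i in (im,a)]))
E
```

```text
0.04 [362.29322138 220.21301136]
0.05 [362.44169946 216.84317876]
0.06 [362.59129429 213.44800051]
0.065 [362.66651444 211.74081724]
0.07 [362.74201853 210.02718958]
0.076 [362.83300052 207.96227831]
0.08 [362.89388501 206.5804546 ]
0.085 [362.97025065 204.84727332]
0.134 [363.73426687 187.50729466]
0.14 [363.82981492 185.33875285]
0.155 [364.07064139 179.8729974 ]
0.165 [364.23276387 176.19349392]
0.2 [364.81032882 163.08518073]
0.21 [364.97830694 159.27277875]
```

View pics/c4.png

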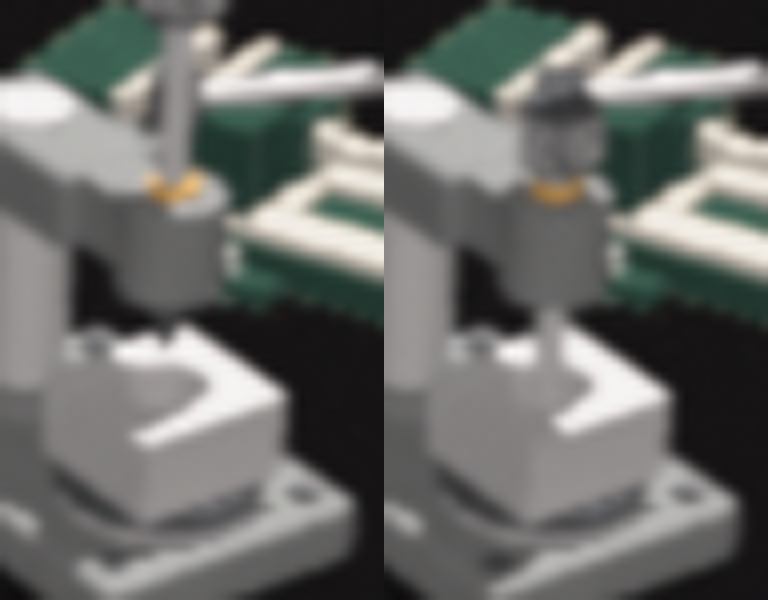

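The knob is now at about z = 0.153. That puts the tip near 0.026, about 18 mm below where the bore bottom should be (block top about 0.062, so bottom about 0.044). The rigid stop I felt looks like the 60 mm end stop, not the bottom. I'll lift the probe clear and lower it again, logging forces.

```bash
python3 - <<'E'
from h import *
movel([.4905,-.1242,.335],.25); movel([.4905,-.1242,.320],.06,force_limit=15)
close(70); s=state(); print(s["time"],s["opening"],s["ee_pos"],s["contact_force"])
x,y,z=s["ee_pos"]
for dz in (.008,.016,.024,.034):
    movel([x,y,z+dz],.03); s=state(); print("up",dz,s["ee_pos"][2],s["contact_force"],s["opening"])
b=movel([x,y,z+.002],.02,force_limit=6); s=state(); print(b,s["time"],s["opening"],s["ee_pos"][2],s["contact_force"])
im2=grab_frame("scene"); cv2.imwrite("pics/c5.png",cv2.resize(im2[150:240,330:400,::-1],None,fx=6,fy=6,interpolation=cv2.INTER_CUBIC))
E
```

```text
14.625 0.02156419899077688 [ 0.49056923 -0.12409209  0.32036311] [-2.11905653  1.58915168  5.2410993 ]
up 0.008 0.3287161380173817 [-1.31323104  0.3044519   1.32446123] 0.020995956536650415
up 0.016 0.3368448035475339 [-0.31418369  0.03013001  1.52785947] 0.020896180929043585
up 0.024 0.3448528167560309 [-0.66950192  0.00468063  1.65818945] 0.021177977858181877
up 0.034 0.3549110564659117 [-0.87690905  0.46906414  1.87334718] 0.02114447673402448
False 18.1167 0.02106352709160871 0.3223521996315247 [ 0.078448   -0.14023054  0.0723374 ]
```

View pics/c5.png

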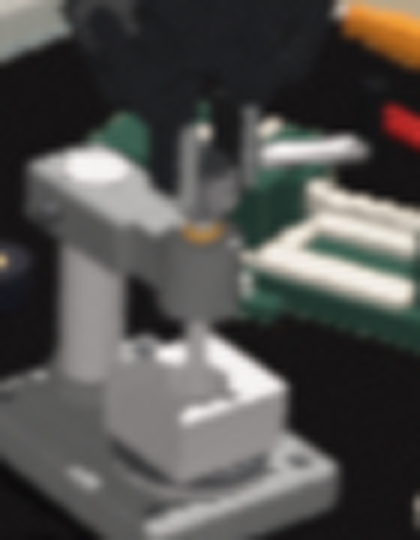

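```bash
python3 - <<'E'
from h import *
s=state(); x,y,z=s["ee_pos"]; movel([x,y,.3485],.05); s=state(); print(s["ee_pos"],s["contact_force"])
let_go(); movel([x,y,.45],.25)
s=state(); im=grab_frame("wrist"); np.save("w6.npy",wristE(s)); print(s["time"],s["ee_pos"])
im2=grab_frame("scene"); f=lambda i:cv2.resize(i[:,:,::-1],None,fx=6,fy=6,interpolation=cv2.INTER_CUBIC)
cv2.imwrite("pics/c6.png",np.hstack([f(im2[150:240,335:395]),f(im[160:250,285:353])]))
E
```

```text
[ 0.490539   -0.12405234  0.3489895 ] [-0.63389731  0.61529425  1.303381  ]
20.0417 [ 0.49055012 -0.12404631  0.45025208]
```

View pics/c6.png

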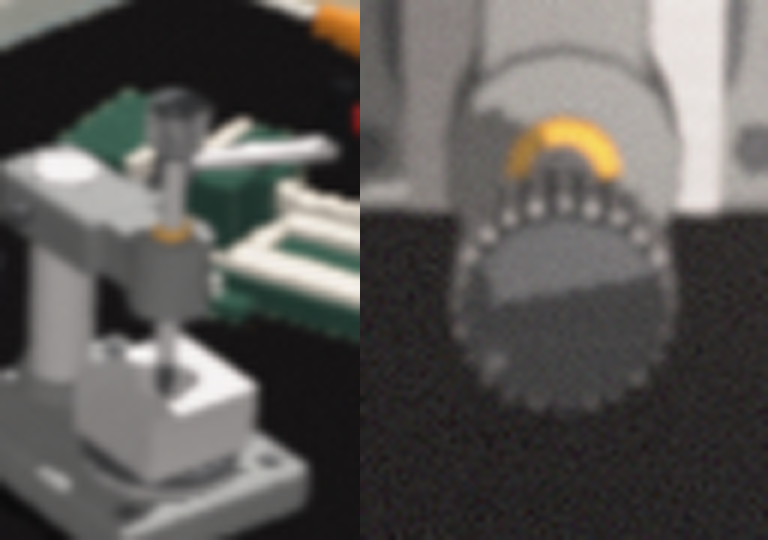

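The knob follows the hand: at TCP 0.349 it measures z ≈ 0.1795, and the dark tip shows inside the bore at about (168, 380) in the crop. The spec's ranges imply a knob height of 0.2105 at spindle = 0, so the hard stop I felt was spindle = 0.060. The bottom gave no force stop, so I need its height from the block image, by fitting the block outline to the saved scene frame.

```bash
cat > fit.py <<'E'
from h import *
from scipy.ndimage import map_coordinates
from scipy.optimize import differential_evolution
g=cv2.GaussianBlur(cv2.imread("pics/scene0.png").astype(np.float32),(0,0),.7)
gx=np.abs(cv2.Sobel(g,cv2.CV_32F,1,0)).max(2)+0; gy=np.abs(cv2.Sobel(g,cv2.CV_32F,0,1)).max(2)
G=np.minimum(np.hypot(gx,gy),120)
c=camera_params("scene"); E=c["extrinsics"];K=c["K"]; cam=-E[:3,:3].T@E[:3,3]
def corners(p):
    cx,cy,a,h=p; q=[(1,1),(1,-1),(-1,-1),(-1,1)]; R=np.array([[np.cos(a),-np.sin(a)],[np.sin(a),np.cos(a)]])
    xy=[R@(np.array(v)*.027)+[cx,cy] for v in q]
    P=np.array([[*v,z] for z in (h,h-.03) for v in xy])
    u=(K@(E[:3,:3]@P.T+E[:3,3:])).T; return u[:,:2]/u[:,2:], P
def edges(p):
    u,P=corners(p); d=[np.hypot(*(P[i,:2]-cam[:2])) for i in range(4)]; b=int(np.argmax(d)) # hidden bottom corner
    L=[(i,(i+1)%4) for i in range(4)]+[(i,i+4) for i in range(4) if i!=b]+[(4+i,4+(i+1)%4) for i in range(4) if b not in (i,(i+1)%4)]
    return u,L
def cost(p):
    u,L=edges(p); t=np.linspace(.08,.92,25)[:,None]; s=0;n=0
    for i,j in L:
        q=u[i]*(1-t)+u[j]*t; l=np.hypot(*(u[i]-u[j])); s+=l*map_coordinates(G,[q[:,1],q[:,0]],order=1).mean(); n+=l
    return -s/n
if __name__=="__main__":
    for free in (.006,.0015):
        r=differential_evolution(cost,[(.4905-free,.4905+free),(-.124-free,-.124+free),(-.1888-.4,-.1888+.4),(.052,.08)],seed=1,maxiter=150); print(free,np.round(r.x,4),r.fun)
    p=r.x
    for h in np.arange(.055,.074,.002):
        rr=differential_evolution(lambda v:cost([*v,h]),[(.487,.494),(-.1275,-.1205),(-.6,.2)],seed=1,maxiter=40); print(round(h,4),np.round(rr.x,4),round(rr.fun,1))
    x0,y0,f=340,190,10
    im=cv2.resize(cv2.imread("pics/scene0.png")[y0:y0+50,x0:x0+45],None,fx=f,fy=f,interpolation=cv2.INTER_CUBIC); im2=im.copy()
    u,L=edges(p)
    for i,j in L: cv2.line(im2,*[tuple(int(v) for v in ((u[k]-[x0,y0]+.5)*f)) for k in (i,j)],(0,0,255),1)
    cv2.imwrite("pics/fit.png",cv2.resize(np.hstack([im,im2]),(790,439)))
E
python3 fit.py
```

```text
0.006 [ 0.4932 -0.1254 -0.1936  0.0617] -98.41881800611621
0.0015 [ 0.4917 -0.1235 -0.1868  0.063 ] -98.51824184521878
0.055 [ 0.4928 -0.1275  0.1926] -81.4
0.057 [ 0.494  -0.1275 -0.221 ] -90.4
0.059 [ 0.4939 -0.1275 -0.214 ] -96.5
0.061 [ 0.4939 -0.1259 -0.1939] -98.5
0.063 [ 0.4918 -0.1235 -0.1832] -98.5
0.065 [ 0.4895 -0.1208 -0.1758] -98.4
0.067 [ 0.4878 -0.1205 -0.2093] -97.6
0.069 [ 0.487  -0.1205 -0.2416] -93.3
0.071 [ 0.487  -0.1205 -0.2959] -85.1
0.073 [ 0.487  -0.1205 -0.2147] -75.3
```

View pics/fit.png

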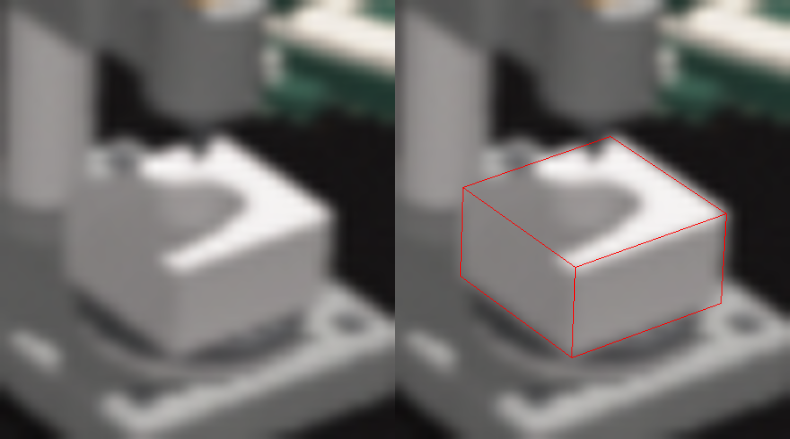

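The fit is tight: the block's yaw matches the gauge, and centred under the spindle its top is at 0.0633. The bottom is therefore at about 0.0453 and the knob should rest at about 0.1723. The knob is at about 0.179 now, so about 6.7 mm remain. I'll lower in fine steps and log the force.

```bash
python3 - <<'E'
from h import *
x,y=.4905,-.124
movel([x,y,.345],.25); movel([x,y,.334],.06,force_limit=15)
close(40); s=state(); print(s["time"],s["opening"],s["ee_pos"],s["contact_force"])
x,y,z=s["ee_pos"]
for d in (3,4,5,5.75,6.5,7.25,8,8.75):
    b=movel([x,y,z-d/1000],.02,force_limit=8); s=state(); print(d,b,round(s["ee_pos"][2],5),np.round(s["contact_force"],2),np.round(s["joint_efforts"][[1,3]],2),round(s["time"],2))
    if b: break
E
```

```text
21.6333 0.022738043284912746 [ 0.49052417 -0.1240533   0.33410583] [-0.20128547 -0.25571141  1.52640718]
3 False 0.33072 [ 1.43 -0.14 -3.6 ] [-46.34 -37.09] 21.93
4 False 0.32996 [ 0.86 -1.2  -2.2 ] [-45.83 -36.87] 22.18
5 False 0.32906 [ 0.99 -0.91 -0.94] [-45.27 -36.56] 22.43
5.75 False 0.32836 [ 1.03 -1.62  0.51] [-44.87 -36.33] 22.68
6.5 False 0.32757 [-0.45 -2.32  0.21] [-44.86 -36.27] 22.93
7.25 False 0.32679 [ 0.92 -1.6  -0.1 ] [-44.98 -36.26] 23.18
8 False 0.32602 [-0.69 -0.82 -0.06] [-45.07 -36.24] 23.43
8.75 False 0.32528 [ 0.25 -0.52  0.45] [-45.11 -36.2 ] 23.68
```

The bottom doesn't resist, so I'll use the 60 mm stop as an exact reference. From 83.5 mm at spindle = 0, the tip sits at 0.0235 at the stop, and lifting 21.8 mm from there puts it at 0.0453.

```bash
python3 - <<'E'
from h import *
s=state(); x,y,z=s["ee_pos"]
let_go(); movel([x,y,.335],.08); close(60); s=state(); x,y,_=s["ee_pos"]
print(s["opening"],s["ee_pos"][2])
b=movel([x,y,.311],.03,force_limit=12); s=state(); z=s["ee_pos"][2]; print("stop",b,z,s["contact_force"],s["time"])
if b:
    movel([x,y,z+.0221],.04); hold(.1); s=state(); print(s["ee_pos"][2]-z,s["contact_force"])
    e=.0219-(s["ee_pos"][2]-z)
    if abs(e)>.0004: movel([x,y,z+.0221+e],.02); s=state(); print(s["ee_pos"][2]-z)
    let_go(); movel([x,y,.42],.25); s=state(); print(s["time"],s["q"])
E
```

```text
0.02164797992343004 0.3349056347923217
stop True 0.31533760625994767 [-2.73207079  0.72328554  6.26307063] 25.8083
0.022354889748153695 [1.14726285 0.69821074 0.63073737]
0.021759070075569764
27.9833 [ 35.08088606   5.23244089 -27.51012752  98.77427841   2.58344664
  76.67768115 -93.78556409]
```

```bash
python3 - <<'E'
from h import *
yw=-.1868; R=np.array([[np.cos(yw),-np.sin(yw)],[np.sin(yw),np.cos(yw)]])
ax=np.array([.4906,-.1238])+R@[.045,-.034]
def P(l,off,z): a=l-.5; return [*(ax+R@[.075*np.sin(a)-off,-.075*np.cos(a)]),z]
print(ax,P(.1,0,.166))
close(20); movel(P(.1,.033,.40),.3); movel(P(.1,.033,.320),.2,force_limit=15)
s=state(); print(s["time"],s["ee_pos"],s["opening"])
for l in (.3,.5,.7,.88,1.13):
    b=movel(P(l,.0175,.320),.08 if l<1 else .05,force_limit=20); s=state()
    d=R.T@(s["ee_pos"][:2]-ax); print(l,b,d,"lev",np.arcsin(min(1,(d[0]+.0175)/.075))+.5,s["contact_force"],s["time"])
    if b: break
E
```

```text
[ 0.52850283 -0.16556572] [np.float64(0.4869753946335441), np.float64(-0.22801947752108903), 0.166]
29.8 [ 0.45521241 -0.22120805  0.32094453] -0.0001420080301908046
0.3 False [-0.03219285 -0.07327698] lev 0.3028200513685001 [-0.3095184  -0.12225805  0.40604048] 30.325
0.5 False [-0.0174768  -0.07477089] lev 0.5003093730280783 [-0.13517681  0.76480143  0.16213897] 30.6583
0.7 False [-0.00255165 -0.0732276 ] lev 0.7006551677331383 [-0.78713854 -0.64342034  0.1377143 ] 30.9917
0.88 False [ 0.01045562 -0.06932847] lev 0.8819618470754473 [ 0.24363243 -0.66704461 -0.13884503] 31.3083
1.13 True [ 0.01909846 -0.0654354 ] lev 1.009773346806146 [-7.13809378  0.19893128  2.84905394] 31.625
```

The stop came at a computed lever angle of 1.01. I'll back off and check.

```bash
python3 - <<'E'
from h import *
s=state(); x,y,z=s["ee_pos"]; yw=-.1868
movel([x-.025*np.cos(yw),y-.025*np.sin(yw),z],.15); x,y,_=state()["ee_pos"]; movel([x,y,.45],.3)
s=state(); im=grab_frame("wrist"); np.save("w7.npy",wristE(s)); im2=grab_frame("scene"); print(s["time"],s["ee_pos"],s["contact_force"])
f=lambda i,k:cv2.resize(i[:,:,::-1],None,fx=k,fy=k,interpolation=cv2.INTER_CUBIC)
cv2.imwrite("pics/c7.png",np.hstack([f(im2[150:240,335:395],5),f(im[60:285,120:370],2)]))
E
```

```text
32.525 [ 0.51118611 -0.22850757  0.45052232] [-0.63287943  0.32211388 -0.53498509]
```

View pics/c7.png

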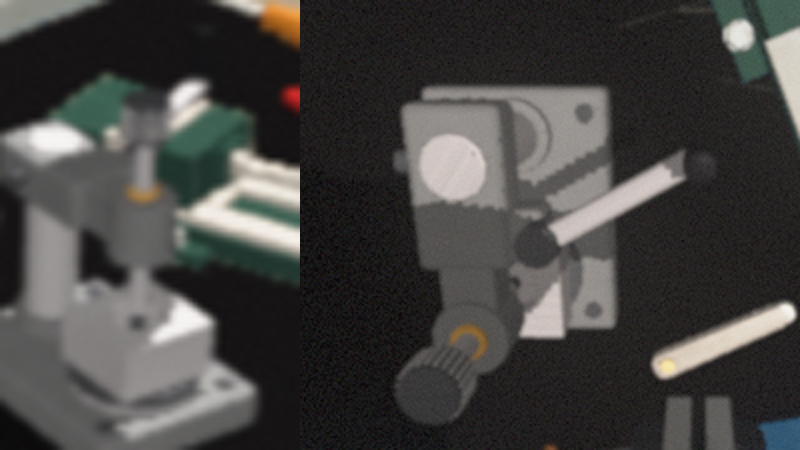

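```bash
python3 -c "
from station import *
print(hand_in(), state()['time'])"
```

```text
the job is handed in; nothing more can be done
the job is handed in; nothing more can be done
```

I lowered the probe to the measured height of the bore bottom, locked the lever at its back stop, and handed the job in at about 32.5 s. I never felt the tip touch the bottom, so its resting there depends on measurement alone. I didn't touch the other gauge.

- **Overshoot:** on the first lowerings no force stop ever came at the bottom. The probe ran on to its 60 mm end stop, which the images put about 20 mm below the bottom. I don't know why the bottom didn't resist. A later descent with a 6 N limit and one in fine steps showed no contact force either.
- **Probe:** I fitted the block's outline in the scene image, which put its top at 0.063 m and the bottom at about 0.0453 m. I then ran to the end stop once more and lifted 21.8 mm back from it, putting the tip at about 0.0453 m. The last picture showed the knob at about 0.1725 m, against 0.1723 m expected, good to about 1–2 mm.
- **Lever:** I did this after the final probe setting. I pushed the post back until it hit a hard stop at a computed 1.01 rad, then backed off. The last picture shows the arm pointing right and back, with the gripper clear of everything.

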